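File two collet cassettes into a packed rack and fill their pockets

ROBOT

A 6-joint arm with a two-finger parallel gripper is mounted at the origin on a cart in front of the work surface, level with it; the furniture and walls round the work are solid. World frame = base frame: x ahead of the robot, y to its left, z up, the work surface at z = 0. Lengths are in m, angles in rad, forces in N, time in s.
With the tool pointing down it reaches from about 0.275 to 0.825 m from the base axis. Payload 4.9 kg.
Tool frame: the origin (TCP) lies midway between the tips of the shut fingers; the grasp point (between the pads) lies 19 mm behind it (bot.grip_depth is the distance from the TCP to the grasp point, in m); z points along the fingers, y is the line along which they close (so a half turn about z gives the same grasp; the last joint's range is limited). The gripper opens to 85 mm and grips with 20 to 120 N. Pads are 22 mm wide; open, the fingers measure 114 mm over their backs; the gripper's body (76 mm by 85 mm) begins 54 mm behind the grasp point. The pads swing forward as they close: fully open they stand 13 mm farther back than shut.
Start: joints at [-1.297, 0.326, -0.193, 1.052, 0, 1.437], TCP at [0.218, -0.505, 0.207] pointing down, gripper open.
Joint ranges: [-2.65, 2.65], [-0.97, 1.79], [-1.3, 1.35], [-1.93, 2.1], [-1.47, 1.37], [-3.14, 3.14]. Speed limits (rad/s): [2.57, 2.57, 3.14, 3.14, 3.14, 3.14].

INTERFACE

Orientations are given as a unit quaternion [w, x, y, z].
In Python, from cell import bot gives the robot as it stands. Calls block until the motion is done:
- bot.move_pose(position, orientation): joint-space move of the TCP to a pose.
- bot.move_linear(position, speed=0.15, rotation=None, until_force=None): straight line of the TCP; rotation=None keeps the orientation; speed is the mean speed in m/s. With until_force (N) it stops when the force on the tool has changed by that much, and returns True; else False.
- bot.goto_joints(angles): joint-space move.
- bot.set_gripper(opening, grasp_force=None): opening from 0.0 (shut) to 1.0 (fully open); grasp_force is the grip in N (None keeps the last); returns when the fingers have stopped.
- bot.wait(seconds).
- bot.solve_ik(position, orientation): joint angles nearest the present ones, or None.
- bot.camera(name): name is "scene" or "top"; returns the picture (480x640x3 uint8, red, green, blue); there is no depth.
- bot.calibration(name): a dict with "mtx" (3x3 intrinsics, pixels), "extrinsics" (4x4, takes a point from world to camera coordinates). Camera axes: x right, y down, z forward; pixel columns grow to the right and rows downward; lengths in m; the calibration is good to about 2 mm. A picture is of the moment at which its call begins. calibration takes no time and is no camera call.
A pose or a line that the arm cannot do raises bot.PlanningError and nothing moves.
- bot.close_job(): hands the job in; it is judged then, once.
Trained networks look in the newest picture that a camera, given by its name, has taken for a name from the list of things; names that differ only in an ending like _2 or _b are one class to them, and where a whole thing is asked for, a point or a joint stands for the part that bears it (a point fixed in the world has none). Each returns a list of dicts, best first, with "confidence" (0 to 1); they miss things now and then, are a little off and sometimes report something else, mostly with a low value. They report only what shows in the picture. A call takes as long as a camera call.
- bot.search_frame(camera, thing): "bbox" ([left, top, width, height] in pixels, round what is visible of it).
Readings, each from a call of its own:
- bot.read_clock(): time.
- bot.read_joint_positions(): joint angles.
- bot.read_joint_vel(): joint speeds.
- bot.read_joint_efforts(): joint torques, N m.
- bot.read_position(): TCP position.
- bot.read_tool_rot(): TCP orientation.
- bot.read_ft_force(): force on the tool from outside, world axes, zero at the start.
- bot.read_moment(): the same for the moment, N m.
- bot.read_gripper_width(): opening from 0.0 (shut) to 1.0 (fully open).
- bot.read_finger_force(): force on a finger pad.
Only numpy, scipy, OpenCV 4.12 (cv2) and the standard library are available. Lean on these libraries where they do the work, as an engineer would, in place of code of your own. Each camera call takes 0.05 s, during which the arm holds its last target. There are 200 camera calls.

TASK

The cassettes in the rack stand in order of height, lowest at the left; file the two loose cassettes into the row where they belong by height. The row is packed together, so make room by sliding the standing cassettes along the rack, without lifting any of them out, and in the end close the whole row up against the left end wall so that no gaps are left. Every loose collet must end upright and fully down in an empty pocket of those two cassettes, one to a pocket, and the other things on the table stay where they are.

Things in the scene. Friction and masses are not known exactly. Their poses are not given: they have to be found in the camera images.
- rack: low plywood rack, fixed, lined with slick white plastic (friction about 0.1): a trough with inner room 152 mm (x) by 236 mm (y), floor 8 mm above the table, walls 8 mm thick; long walls 30 mm high, end walls 42 mm high over the table. Cassettes stand side by side along y. Origin at the table under its centre; -x is the robot's side, +y the left end as the robot sees it
- rack_floor (a point): centre of the rack's inner floor, axes as the rack's
- cassette_40: grey cassette in the rack, 146 mm long (x), 36 mm thick (y), body 40 mm high; origin at the centre of its underside. In the middle of the top a lifting tab 24 mm (x) by 20 mm (y), from z = 40 to 74 mm. Its pockets (x = -52 and +52 mm) hold fixed collets that stick up 24 mm. 0.2 to 0.45 kg, loose, slides along the rack
- cassette_50: grey cassette on the table right of the rack, 146 mm long (x), 36 mm thick (y), body 50 mm high; origin at the centre of its underside. In the middle of the top a lifting tab 24 mm (x) by 20 mm (y), from z = 50 to 84 mm. Two empty square pockets in its top, 30 by 30 mm, 24 mm deep, at x = -52 mm (near) and x = +52 mm (far), y = 0. About 0.25 kg, loose
- cassette_60: grey cassette in the rack, 146 mm long (x), 36 mm thick (y), body 60 mm high; origin at the centre of its underside. In the middle of the top a lifting tab 24 mm (x) by 20 mm (y), from z = 60 to 94 mm. Its pockets (x = -52 and +52 mm) hold fixed collets that stick up 24 mm. 0.2 to 0.45 kg, loose, slides along the rack
- cassette_70: grey cassette on the table right of the rack, 146 mm long (x), 36 mm thick (y), body 70 mm high; origin at the centre of its underside. In the middle of the top a lifting tab 24 mm (x) by 20 mm (y), from z = 70 to 104 mm. Two empty square pockets in its top, 30 by 30 mm, 24 mm deep, at x = -52 mm (near) and x = +52 mm (far), y = 0. About 0.25 kg, loose
- cassette_80: grey cassette in the rack, 146 mm long (x), 36 mm thick (y), body 80 mm high; origin at the centre of its underside. In the middle of the top a lifting tab 24 mm (x) by 20 mm (y), from z = 80 to 114 mm. Its pockets (x = -52 and +52 mm) hold fixed collets that stick up 24 mm. 0.2 to 0.45 kg, loose, slides along the rack
- cassette_90: grey cassette in the rack, 146 mm long (x), 36 mm thick (y), body 90 mm high; origin at the centre of its underside. In the middle of the top a lifting tab 24 mm (x) by 20 mm (y), from z = 90 to 124 mm. Its pockets (x = -52 and +52 mm) hold fixed collets that stick up 24 mm. 0.2 to 0.45 kg, loose, slides along the rack
- pocket_50_near (a point): centre of the floor of the near pocket (x = -52 mm) of the 50 mm cassette, 26 mm above its underside; the pocket's mouth is 24 mm above this point
- pocket_50_far (a point): centre of the floor of the far pocket (x = +52 mm) of the 50 mm cassette, 26 mm above its underside; the pocket's mouth is 24 mm above this point
- pocket_70_near (a point): centre of the floor of the near pocket (x = -52 mm) of the 70 mm cassette, 46 mm above its underside; the pocket's mouth is 24 mm above this point
- pocket_70_far (a point): centre of the floor of the far pocket (x = +52 mm) of the 70 mm cassette, 46 mm above its underside; the pocket's mouth is 24 mm above this point
- collet_1: a loose steel collet, a round slotted plug 26 mm in diameter and 48 mm tall with a slightly tapered foot, standing upright on the table to the left of the rack; origin at the centre of its underside, z up. About 0.09 kg. May be absent
- collet_2: a loose steel collet, a round slotted plug 26 mm in diameter and 48 mm tall with a slightly tapered foot, standing upright on the table to the left of the rack; origin at the centre of its underside, z up. About 0.09 kg. May be absent
- collet_3: a loose steel collet, a round slotted plug 26 mm in diameter and 48 mm tall with a slightly tapered foot, standing upright on the table to the left of the rack; origin at the centre of its underside, z up. About 0.09 kg. May be absent
- collet_4: a loose steel collet, a round slotted plug 26 mm in diameter and 48 mm tall with a slightly tapered foot, standing upright on the table to the left of the rack; origin at the centre of its underside, z up. About 0.09 kg. May be absent
- knurled_tin: bystander: round black tin, 67 mm wide, 38 mm high, on the table near the robot; origin under its centre
- masking_tape: bystander: roll of masking tape, 98 mm wide, 24 mm high, lying behind the collets, left of the rack; origin under its centre
- graver: bystander: hand graver with a mushroom handle, 105 mm long, lying behind the rack; origin under its centre

How it is judged:
At the end, for the whole second after the job is handed in: All six cassettes on the rack floor (5 mm), upright (0.08 rad), square (0.12 rad), in order of height, lowest within 5 mm of the left end wall, gaps under 5 mm; each collet is in a pocket of the two filed cassettes, foot within 9 mm of its floor's centre, upright (0.15 rad); all at rest (z of cassette_40 in the frame of rack_floor between -0.005 and 0.005 m and x of cassette_40 in the frame of rack_floor between -0.012 and 0.012 m and y of cassette_40 in the frame of rack_floor between -0.11 and 0.11 m and angle between each of cassette_40, cassette_50, cassette_60, cassette_70, cassette_80, cassette_90's own z axis and vertical below 0.08 rad and angle between the x axis of each of cassette_40, cassette_50, cassette_60, cassette_70, cassette_80, cassette_90 and the x axis of rack, either way round below 0.12 rad and linear speed of each of cassette_40, cassette_50, cassette_60, cassette_70, cassette_80, cassette_90, collet_1, collet_2, collet_3, collet_4 below 0.02 m/s and z of cassette_50 in the frame of rack_floor between -0.005 and 0.005 m and x of cassette_50 in the frame of rack_floor between -0.012 and 0.012 m and y of cassette_50 in the frame of rack_floor between -0.11 and 0.11 m and z of cassette_60 in the frame of rack_floor between -0.005 and 0.005 m and x of cassette_60 in the frame of rack_floor between -0.012 and 0.012 m and y of cassette_60 in the frame of rack_floor between -0.11 and 0.11 m and z of cassette_70 in the frame of rack_floor between -0.005 and 0.005 m and x of cassette_70 in the frame of rack_floor between -0.012 and 0.012 m and y of cassette_70 in the frame of rack_floor between -0.11 and 0.11 m and z of cassette_80 in the frame of rack_floor between -0.005 and 0.005 m and x of cassette_80 in the frame of rack_floor between -0.012 and 0.012 m and y of cassette_80 in the frame of rack_floor between -0.11 and 0.11 m and z of cassette_90 in the frame of rack_floor between -0.005 and 0.005 m and x of cassette_90 in the frame of rack_floor between -0.012 and 0.012 m and y of cassette_90 in the frame of rack_floor between -0.11 and 0.11 m and y of cassette_50 in the frame of cassette_40 between -0.041 and -0.03 m and y of cassette_60 in the frame of cassette_50 between -0.041 and -0.03 m and y of cassette_70 in the frame of cassette_60 between -0.041 and -0.03 m and y of cassette_80 in the frame of cassette_70 between -0.041 and -0.03 m and y of cassette_90 in the frame of cassette_80 between -0.041 and -0.03 m and y of cassette_40 in the frame of rack_floor above 0.095 m and (distance between collet_1 and pocket_50_near below 0.009 m or distance between collet_1 and pocket_50_far below 0.009 m or distance between collet_1 and pocket_70_near below 0.009 m or distance between collet_1 and pocket_70_far below 0.009 m) and angle between each of collet_1, collet_2, collet_3, collet_4's own z axis and vertical below 0.15 rad and (distance between collet_2 and pocket_50_near below 0.009 m or distance between collet_2 and pocket_50_far below 0.009 m or distance between collet_2 and pocket_70_near below 0.009 m or distance between collet_2 and pocket_70_far below 0.009 m) and (distance between collet_3 and pocket_50_near below 0.009 m or distance between collet_3 and pocket_50_far below 0.009 m or distance between collet_3 and pocket_70_near below 0.009 m or distance between collet_3 and pocket_70_far below 0.009 m) and (distance between collet_4 and pocket_50_near below 0.009 m or distance between collet_4 and pocket_50_far below 0.009 m or distance between collet_4 and pocket_70_near below 0.009 m or distance between collet_4 and pocket_70_far below 0.009 m)); the robot touches nothing.
It fails at once if a cassette of the standing row is lifted more than 15 mm off the rack's floor (z of any of cassette_40, cassette_60, cassette_80, cassette_90 in the frame of rack_floor above 0.015 m).
It fails at once if a cassette of the standing row is tipped over (more than 0.4 rad) (angle between any of cassette_40, cassette_60, cassette_80, cassette_90's own z axis and vertical above 0.4 rad).
It fails at once if the tin, the tape or the graver is moved more than 30 mm (distance of any of knurled_tin, masking_tape, graver from where it was at the start of the episode above 0.03 m).
Of collet_1, collet_2, collet_3, collet_4 only 3 to 4 are there at a start; the rules pass over those that are not, and their reading is None.
At some moment in a run one of cassette_50, cassette_70 may be knocked a few centimetres aside while the robot is not near it.
It also fails if it takes over 192 s, if anything falls off the work surface, if the arm or the gripper's body presses on something with over 40 N, if the wrist force passes 120 N, or if a joint passes its speed limit or range.

## Working session

There is one attempt and no reset: what is moved stays moved. The work goes in short steps, each a Python script; the robot and the scene stay as the last script left them, time stands still between calls to the robot, and variables do not carry over. Pictures are saved under pics/ and viewed, at most 14 in all, crops included, and the job is handed in when it is done.

```bash
ls; mkdir -p pics
python3 - <<'E'
from cell import bot
import cv2,numpy as np
for c in("scene","top"):
    im=bot.camera(c); cv2.imwrite(f"pics/{c}0.png",im[:,:,::-1])
    k=bot.calibration(c); print(c,np.round(k["mtx"],1).tolist(),np.round(k["extrinsics"],4).tolist())
    for t in["rack","cassette_40","cassette_50","cassette_60","cassette_70","cassette_80","cassette_90","pocket_50_near","pocket_50_far","pocket_70_near","pocket_70_far","collet_1","knurled_tin","masking_tape","graver"]:
        print(t,[(np.round(d["bbox"]).astype(int).tolist(),round(d["confidence"],2)) for d in bot.search_frame(c,t)][:5])
print(bot.read_clock(),bot.read_tool_rot())
E
```

```text
pics
scene [[614.5, 0.0, 319.8], [0.0, 614.5, 237.0], [0.0, 0.0, 1.0]] [[-0.8899, -0.456, -0.0084, 0.4982], [-0.1742, 0.3569, -0.9178, 0.1673], [0.4215, -0.8153, -0.397, 1.1957], [0.0, 0.0, 0.0, 1.0]]
rack [([271, 230, 100, 49], 0.69), ([297, 206, 64, 49], 0.48)]
cassette_40 [([290, 221, 65, 40], 0.85), ([293, 206, 66, 47], 0.82), ([350, 187, 61, 43], 0.8), ([304, 198, 59, 49], 0.77), ([360, 182, 53, 33], 0.75)]
cassette_50 [([290, 221, 65, 40], 0.85), ([293, 206, 66, 47], 0.82), ([350, 187, 61, 43], 0.8), ([304, 198, 59, 49], 0.77), ([360, 182, 53, 33], 0.75)]
cassette_60 [([290, 221, 65, 40], 0.85), ([293, 206, 66, 47], 0.82), ([350, 187, 61, 43], 0.8), ([304, 198, 59, 49], 0.77), ([360, 182, 53, 33], 0.75)]
cassette_70 [([290, 221, 65, 40], 0.85), ([293, 206, 66, 47], 0.82), ([350, 187, 61, 43], 0.8), ([304, 198, 59, 49], 0.77), ([360, 182, 53, 33], 0.75)]
cassette_80 [([290, 221, 65, 40], 0.85), ([293, 206, 66, 47], 0.82), ([350, 187, 61, 43], 0.8), ([304, 198, 59, 49], 0.77), ([360, 182, 53, 33], 0.75)]
cassette_90 [([290, 221, 65, 40], 0.85), ([293, 206, 66, 47], 0.82), ([350, 
[... 1603 characters left out ...]
[409, 224, 26, 60], 0.96), ([342, 209, 22, 57], 0.9), ([307, 215, 16, 56], 0.82), ([318, 217, 22, 53], 0.68), ([332, 211, 19, 55], 0.65)]
pocket_50_near [([222, 236, 9, 8], 0.75), ([450, 217, 26, 56], 0.67)]
pocket_50_far [([237, 178, 31, 37], 0.74), ([450, 220, 27, 53], 0.73), ([288, 209, 92, 70], 0.46)]
pocket_70_near [([409, 226, 24, 56], 0.72)]
pocket_70_far [([402, 226, 36, 59], 0.76), ([285, 208, 96, 68], 0.62)]
collet_1 [([182, 279, 12, 8], 0.57), ([191, 260, 15, 10], 0.54), ([255, 229, 7, 8], 0.39)]
knurled_tin [([359, 302, 26, 21], 0.91)]
masking_tape [([239, 180, 31, 32], 0.56)]
graver [([333, 183, 15, 9], 0.49)]
1.6 [ 2.23220414e-05  9.79281255e-01  2.02504870e-01 -1.14278024e-05]
```

Run:
```python
import cv2
t=cv2.imread("pics/top0.png")[160:340,160:500]; s=cv2.imread("pics/scene0.png")[160:380,170:440]
cv2.imwrite("pics/t0c.png",cv2.resize(t,None,fx=2.35,fy=2.35,interpolation=cv2.INTER_CUBIC))
cv2.imwrite("pics/s0c.png",cv2.resize(s,None,fx=2.7,fy=2.7,interpolation=cv2.INTER_CUBIC))
```

```text
(no output)
```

View pics/t0c.png

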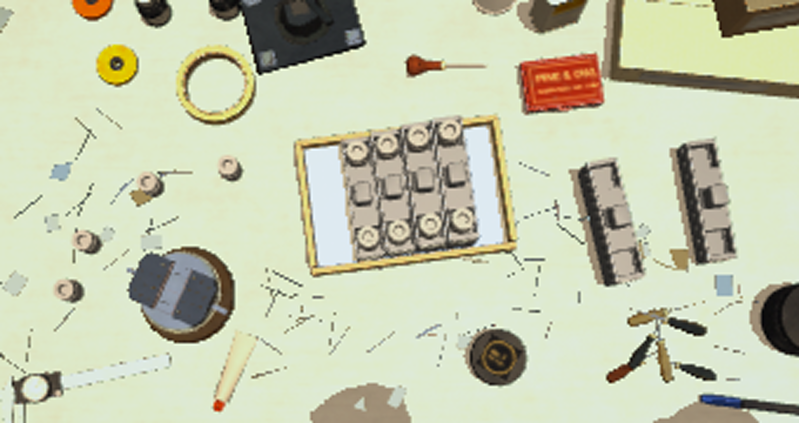

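View pics/s0c.png

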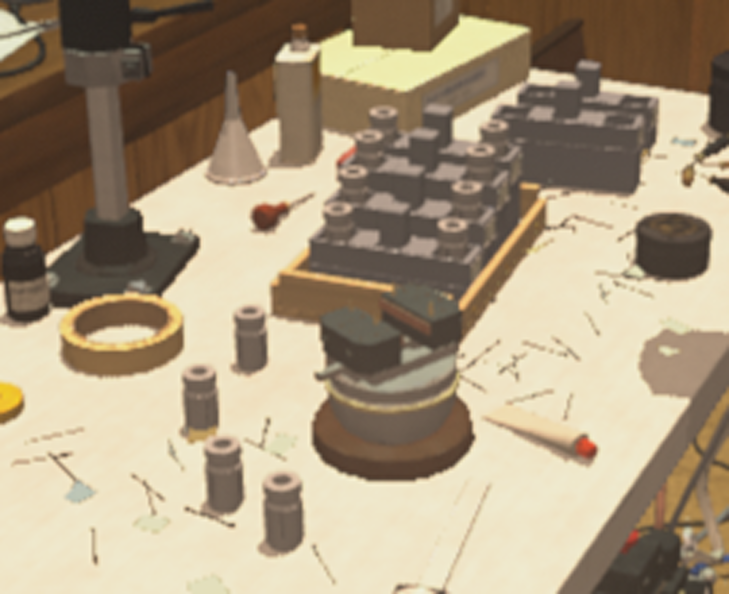

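The top view (crop/2.35+160) shows four collets, at about px (223,238), (257,231), (197,263) and (188,283). The rack is yawed a few degrees, with 40/60/80/90 standing mid-rack. The loose cassettes are at px (420,254) and (460,247). The scene view shows the front loose one taller, so it should be the 70. I'll fit poses with silhouettes in both views.

```bash
cat > vis.py <<'E'
import cv2,numpy as np
from scipy.optimize import minimize
from cell import bot
CAL={c:bot.calibration(c) for c in("scene","top")}
def proj(c,P):
    k=CAL[c];P=np.atleast_2d(P);q=P@k["extrinsics"][:3,:3].T+k["extrinsics"][:3,3]
    u=q@k["mtx"].T;return u[:,:2]/u[:,2:]
def ray(c,uv,z):
    """world xy of pixel at height z"""
    k=CAL[c];R=k["extrinsics"][:3,:3];t=k["extrinsics"][:3,3]
    d=R.T@np.linalg.solve(k["mtx"],[uv[0],uv[1],1]);o=-R.T@t
    return o+d*(z-o[2])/d[2]
def box(x0,x1,y0,y1,z0,z1):
    return np.array([[x,y,z] for x in(x0,x1) for y in(y0,y1) for z in(z0,z1)])
def cass(h):return [box(-.073,.073,-.018,.018,0,h),box(-.012,.012,-.01,.01,h,h+.034)]
a=np.linspace(0,2*np.pi,24)
def cyl(r,h):return [np.array([[r*np.cos(t),r*np.sin(t),z] for t in a for z in(0,h)])]
def place(parts,x,y,yaw,z=0):
    R=np.array([[np.cos(yaw),-np.sin(yaw),0],[np.sin(yaw),np.cos(yaw),0],[0,0,1]])
    return [p@R.T+[x,y,z] for p in parts]
S=4
def render(c,parts,roi):
    x0,y0,x1,y1=roi;m=np.zeros(((y1-y0)*S,(x1-x0)*S),np.uint8)
    for p in parts:
        q=(proj(c,p)+.5-[x0,y0])*S
        cv2.fillConvexPoly(m,cv2.convexHull(np.round(q*16).astype(np.int32)),1,shift=4)
    return cv2.resize(m.astype(np.float32),(x1-x0,y1-y0),interpolation=cv2.INTER_AREA)
def soft(im,c,roi):
    x0,y0,x1,y1=roi;g=im[y0:y1,x0:x1].min(2).astype(np.float32)
    bg=np.percentile(g,85);return np.clip((bg-g)/(bg*.25),0,1)
def fit(ims,parts,p0,cams=("top","scene"),pad=5,free=(1,1,1,0),height=False,step=.004):
    p0=np.array(p0,float);rois={}
    for c in cams:
        q=np.vstack([proj(c,p) for p in place(parts,*p0)]);l=np.floor(q.min(0)-pad).astype(int);h=np.ceil(q.max(0)+pad).astype(int)
        rois[c]=(*l,*h)
    ms={c:soft(ims[c],c,rois[c]) for c in cams};idx=np.flatnonzero(free)
    sc=np.array([step,step,.06,step])
    def cost(v):
        p=p0.copy();p[idx]+=v*sc[idx]
        return sum(np.abs(render(c,place(parts,*p),rois[c])-ms[c]).mean() for c in cams)
    best=min((minimize(cost,np.array(s)*np.ones(len(idx)),method="Nelder-Mead",options=dict(initial_simplex=s+np.vstack([np.zeros(len(idx)),np.eye(len(idx))])*1.0,xatol=.02,fatol=1e-5)) for s in(-.3,.3)),key=lambda r:r.fun)
    p=p0.copy();p[idx]+=best.x*sc[idx];return p,best.fun
def overlay(ims,things,name,cam,roi,f):
    x0,y0,x1,y1=roi;o=cv2.resize(ims[cam][y0:y1,x0:x1,::-1],None,fx=f,fy=f,interpolation=cv2.INTER_CUBIC)
    for parts in things:
        for p in parts:
            h=cv2.convexHull(((proj(cam,p)+.5-[x0,y0])*f).astype(np.int32));cv2.polylines(o,[h],True,(0,0,255),1)
    cv2.imwrite(f"pics/{name}.png",o)
E
python3 - <<'E'
from vis import *
ims={c:cv2.imread(f"pics/{c}0.png")[:,:,::-1] for c in CAL}
cr=lambda x,y:(x/2.35+160,y/2.35+160)
rk=[ray("top",cr(*p),.042)[:2] for p in((297,140),(497,117),(515,248),(312,273))]
print("rack corners",np.round(rk,4).tolist(),"ctr",np.mean(rk,0)); rc=np.mean(rk,0)
d=(rk[0]-rk[1]+rk[3]-rk[2]);ry=np.arctan2(-d[0],d[1]);print("yaw",ry)
th=[]
for p in((149,183),(229,166),(87,241),(67,290)):
    xy=ray("top",cr(*p),.045)[:2]
    for fr in((1,1,0,0),(1,1,0,1)):
        r,c=fit(ims,cyl(.013,.048),[*xy,0,0],free=fr);print("collet",np.round(xy,4),np.round(r,4),round(c,3))
        if not fr[3]:th.append(place(cyl(.013,.048),*r))
for p in((613,218),(709,200)):
    for h in(.05,.07):
        xy=ray("top",cr(*p),h+.03)[:2]
        r,c=fit(ims,cass(h),[*xy,-.14 if 0 else ry,0]);r2,c2=fit(ims,cass(h),r,cams=("top",))
        print("cass",h,np.round(r,4),round(c,3),"top only",np.round(r2,4),round(c2,3))
        if (h==.07)==(p[0]<650):th.append(place(cass(h),*r))
for p,h in zip(((361,193),(392,186),(425,178),(455,173)),(.04,.06,.08,.09)):
    xy=ray("top",cr(*p),h+.008+.034)[:2];print("tab",h,np.round(xy,4),"in rack",np.round(np.array([[np.cos(ry),np.sin(ry)],[-np.sin(ry),np.cos(ry)]])@(xy-rc),4))
    th.append(place(cass(h),*xy,ry,.008))
th.append([place([box(-.084,.084,-.126,.126,.0,.042)],*rc,ry)[0]])
overlay(ims,th,"ov_t","top",(180,195,490,300),2.58)
overlay(ims,th,"ov_s","scene",(220,170,430,370),2.9)
E
```

```text
rack corners [[0.6369, 0.0865], [0.6606, -0.1591], [0.4989, -0.175], [0.4734, 0.0694]] ctr [ 0.56747117 -0.04457037]
yaw 0.10009268881156286
collet [0.5866 0.2669] [0.5882 0.2731 0.     0.    ] 0.363
collet [0.5866 0.2669] [ 0.5895  0.2717  0.     -0.0034] 0.349
collet [0.6056 0.1694] [0.6076 0.1728 0.     0.    ] 0.253
collet [0.6056 0.1694] [ 0.6079  0.1728  0.     -0.002 ] 0.245
collet [0.5169 0.341 ] [0.5197 0.3481 0.     0.    ] 0.324
collet [0.5169 0.341 ] [ 0.5198  0.348   0.     -0.0013] 0.32
collet [0.4582 0.3636] [0.4606 0.3687 0.     0.    ] 0.197
collet [0.4582 0.3636] [ 0.4607  0.3688  0.     -0.0016] 0.188
cass 0.05 [ 0.5305 -0.286   0.1752  0.    ] 0.57 top only [ 0.5292 -0.2872  0.2599  0.    ] 0.174
cass 0.07 [ 0.5281 -0.2856  0.2166  0.    ] 0.493 top only [ 0.5294 -0.2875  0.2225  0.    ] 0.131
cass 0.05 [ 0.5533 -0.4033  0.1241  0.    ] 0.608 top only [ 0.5538 -0.4082  0.1265  0.    ] 0.117
cass 0.07 [ 0.553  -0.4026  0.1206  0.    ] 0.629 top only [ 0.5515 -0.4029  0.1179  0.    ] 0.086
tab 0.04 [0.563 0.008] in rack [0.0008 0.0528]
tab 0.06 [ 0.5672 -0.0285] in rack [0.0014 0.016 ]
tab 0.08 [ 0.5723 -0.0663] in rack [ 0.0027 -0.0221]
tab 0.09 [ 0.5756 -0.1   ] in rack [ 0.0026 -0.056 ]
```

View pics/ov_t.png

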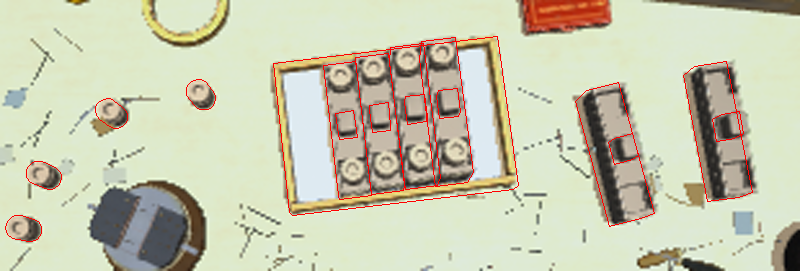

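View pics/ov_s.png

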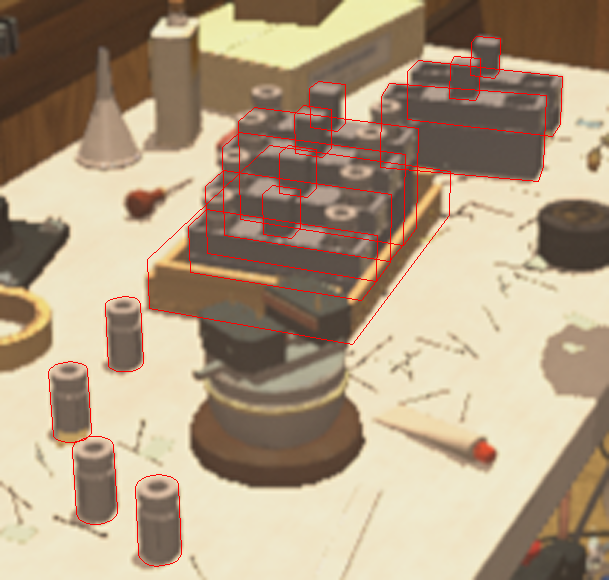

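Overlays match well: 70 is the front loose cassette, at top px ~(420,255), and 50 the rear one at ~(460,247). The collets stand on the table with fitted z≈0. Next I'll write motion helpers, check IK, then centre each loose cassette by squeezing its tab in two directions so that its pose is exact in the robot frame.

```bash
cat > ops.py <<'E'
from vis import *
import json
ZS=.22
def quat(phi):
    """tool down, closing line at world angle phi; the half turn with the smaller last-joint travel"""
    a=[(phi+s)/2 for s in(np.pi/2,-np.pi/2)]
    return [np.array([0,np.cos(t),np.sin(t),0]) for t in a]
def best(pos,phi):
    c=[]
    for q in quat(phi):
        j=bot.solve_ik(pos,q)
        if j is not None:c.append((abs(j[5]),tuple(q)))   # stay near the middle of joint 6
    if not c: raise RuntimeError(f"no ik {pos} {phi}")
    return np.array(min(c)[1])
def over(xy,phi,z=ZS):
    q=best([*xy,z],phi);bot.move_pose([*xy,z],q);return q
def lin(p,speed=.25,**k):return bot.move_linear([float(v) for v in p],speed=speed,**k)
def hop(xy,phi,z=ZS):
    """lift straight up, then travel"""
    p=bot.read_position()
    if p[2]<z-.01:lin([*p[:2],z])
    return over(xy,phi,z)
def grab(xy,phi,z,opening,force=25):
    hop(xy,phi);bot.set_gripper(opening);lin([*xy,z+.03],.3)
    hit=lin([*xy,z],.06,until_force=8)
    if hit: print("touch on the way down",bot.read_position(),bot.read_ft_force())
    bot.set_gripper(0.,force);w=bot.read_gripper_width();return w
def rot2(yaw,v):c,s=np.cos(yaw),np.sin(yaw);return np.array([c*v[0]-s*v[1],s*v[0]+c*v[1]])
def see():
    ims={}
    for c in("top","scene"):ims[c]=bot.camera(c)
    return ims
E
python3 - <<'E'
from ops import *
for n,p,ph in[("c",(.52,.348),0),("70",(.529,-.2875),.22),("50",(.5535,-.405),.125),("rk",(.56,0),.1)]:
  for d in(0,np.pi/2):
    for q in quat(ph+d):
        j=bot.solve_ik([*p,.1],q);j2=bot.solve_ik([*p,.24],q);print(n,d,None if j is None else np.round(j,2),j2 is not None)
st={}
for n,h,(x,y,w) in(("50",.05,(.5536,-.405,.125)),("70",.07,(.529,-.287,.22))):
    wx=grab((x,y),w,h+.006,.5);p=bot.read_position();bot.set_gripper(.5)
    lin([p[0],p[1],h+.06])
    wy=grab((x,y),w+np.pi/2,h+.006,.5);bot.set_gripper(.5);lin([x,y,ZS])
    print(n,"widths",wx,wy,bot.read_clock())
    st[n]=[x,y,w]
json.dump(st,open("st.json","w"))
E
```

```text
c 0 [ 0.47  0.55 -0.13  0.89  0.    2.04] True
c 0 [ 0.47  0.55 -0.13  0.89  0.   -1.1 ] True
c 1.5707963267948966 [ 0.47  0.55 -0.13  0.89  0.    0.47] True
c 1.5707963267948966 [ 0.47  0.55 -0.13  0.89  0.   -2.67] True
70 0 [-0.62  0.51 -0.2   0.86  0.    0.73] True
70 0 [-0.62  0.51 -0.2   0.86  0.   -2.41] True
70 1.5707963267948966 [-0.62  0.51 -0.2   0.86  0.   -0.84] True
70 1.5707963267948966 [-0.62  0.51 -0.2   0.86  0.    2.3 ] True
50 0 [-0.74  0.65  0.06  0.98  0.    0.71] True
50 0 [-0.74  0.65  0.06  0.98  0.   -2.44] True
50 1.5707963267948966 [-0.74  0.65  0.06  0.98  0.   -0.86] True
50 1.5707963267948966 [-0.74  0.65  0.06  0.98  0.    2.28] True
rk 0 [-0.13  0.44 -0.32  0.81  0.    1.34] True
rk 0 [-0.13  0.44 -0.32  0.81  0.   -1.8 ] True
rk 1.5707963267948966 [-0.13  0.44 -0.32  0.81  0.   -0.23] True
rk 1.5707963267948966 [-0.13  0.44 -0.32  0.81  0.    2.91] True
50 widths 0.26464966248474725 0.22219846108763558 10.8583
70 widths 0.26309911297633026 0.22265190083322617 19.3917
```

```bash
cat >> ops.py <<'E'
H={"50":.05,"70":.07}
def visfit(ims,n,p0):
    return fit(ims,cass(H[n]),[*p0,0],cams=("top",))[0][:3]
def knocked(st,base,clear=True):
    """compare vision with the baseline taken when the pose was exact; returns names that moved"""
    ims=see();out=[]
    for n in list(st):
        v=visfit(ims,n,base[n]);d=v-np.array(base[n])
        if np.hypot(d[0],d[1])>.004 or abs(d[2])>.05: out.append(n);print("moved",n,np.round(d,4))
    return out
def fetch(xy,phi):
    """centre the collet by a squeeze across, then grasp it with the closing line at phi"""
    w1=grab(xy,phi+np.pi/2,.024,.55);bot.set_gripper(.55)
    q=best([*xy,.024],phi);lin([*xy,.06],.3);bot.move_pose([*xy,.06],q);lin([*xy,.024],.1)
    bot.set_gripper(0.,40);w2=bot.read_gripper_width();lin([*xy,ZS]);return w1,w2
def insert(st,n,s):
    """put the held collet into pocket s (-1 near, +1 far) of cassette n on the table"""
    x,y,w=st[n];xy=np.array([x,y])+rot2(w,[.052*s,0]);fl=H[n]-.024
    bot.move_pose([*xy,ZS],best([*xy,ZS],w+np.pi/2))
    lin([*xy,fl+.024+.030],.3)
    hit=lin([*xy,fl+.024+.0015],.04,until_force=6)
    z=bot.read_position()[2]-fl-.024
    print(n,s,"hit",hit,"height over floor",round(z,4),"f",np.round(bot.read_ft_force(),1),"t",bot.read_clock())
    return z
def drop():
    bot.set_gripper(.45);p=bot.read_position();lin([*p[:2],ZS],.2)
E
python3 - <<'E'
from ops import *
st=json.load(open("st.json"))
bot.move_pose([.35,0,.3],best([.35,0,.3],0))
ims=see();base={n:visfit(ims,n,st[n]).tolist() for n in st};json.dump(base,open("base.json","w"))
print({n:np.round(np.array(base[n])-st[n],4) for n in st})
print(fetch((.6076,.1728),st["70"][2]+np.pi/2))
print(knocked(st,base))
z=insert(st,"70",1)
if z<.008: drop()
print(bot.read_clock())
E
```

```text
{'50': array([-0.    , -0.0023,  0.0169]), '70': array([-0.0003,  0.0014,  0.004 ])}
(-4.1030581541271666e-05, -0.0004987723800646875)
[]
70 1 hit False height over floor 0.0016 f [-0.   0.3  0.5] t 31.975
33.3167
```

```bash
python3 - <<'E'
from ops import *
bot.move_pose([.35,-.2,.3],best([.35,-.2,.3],0))
ims=see()
overlay(ims,[place(cyl(.013,.048),.6076,.1728,0)],"c1s","scene",(210,240,400,370),4)
overlay(ims,[place(cyl(.013,.048),.6076,.1728,0)],"c1t","top",(170,200,290,300),4)
E
python3 -c "
import cv2,numpy as np
a=cv2.imread('pics/c1s.png');b=cv2.imread('pics/c1t.png');print(a.shape,b.shape)
s=cv2.resize(a,(560,383));t=cv2.resize(b,(240,200));o=np.zeros((583,560,3),np.uint8);o[:383]=s;o[383:,:240]=t;cv2.imwrite('pics/c1.png',o)"
```

```text
(520, 760, 3) (400, 480, 3)
```

View pics/c1.png

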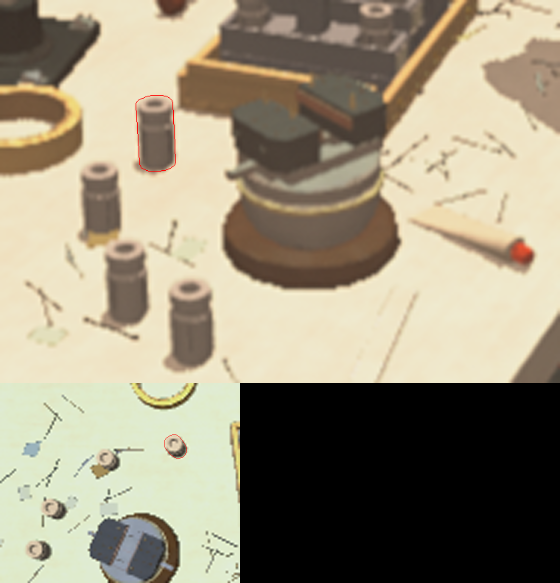

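The collet is standing untouched at its estimated place (scene px ~(263,285)), yet the fingers shut empty. I'll go down there again and look before closing.

Run:
```python
from ops import *
xy=(.6076,.1728);st=json.load(open("st.json"));phi=st["70"][2]
hop(xy,phi);print(bot.read_position());bot.set_gripper(.55);lin([*xy,.05],.3);lin([*xy,.02],.06,until_force=8);print(bot.read_position(),bot.read_gripper_width(),bot.read_ft_force())
ims=see()
a=cv2.resize(ims["scene"][180:350,180:380,::-1],None,fx=3,fy=3);b=cv2.resize(ims["top"][180:310,170:300,::-1],None,fx=1.5,fy=1.5)
o=np.zeros((510,795,3),np.uint8);o[:,:600]=a;o[:195,600:]=b;cv2.imwrite("pics/c2.png",o)
```

```text
[0.6078004  0.17161226 0.22046599]
[0.60745426 0.17275213 0.01975347] 0.5507582787689497 [ 0.60327107  1.12463092 -0.47639647]
```

View pics/c2.png

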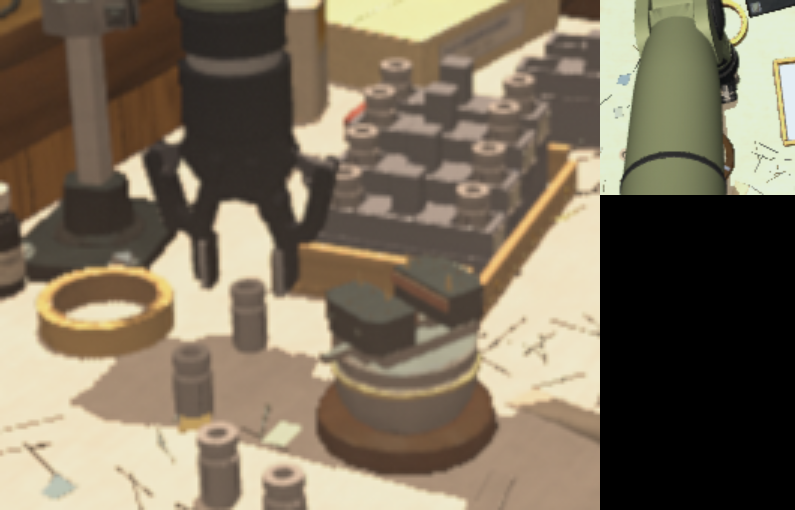

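Run:
```python
from ops import *
p=bot.read_position();R=[np.cos(.22),np.sin(.22)]
for z in(.02,.03,.04,.05,.06):
    print(z,[np.round(proj("scene",[p[0]+s*R[0],p[1]+s*R[1],z])[0],1).tolist() for s in(-.03,.03)])
im=cv2.imread("pics/scene0.png")
print("tool rot",bot.read_tool_rot(),bot.read_joint_positions())
lin([*p[:2],.004],.04,until_force=6);print(bot.read_position(),bot.read_ft_force())
bot.set_gripper(0.,25);print(bot.read_gripper_width(),bot.read_finger_force())
ims=see()
a=cv2.resize(ims["scene"][200:320,200:330,::-1],None,fx=5,fy=5,interpolation=cv2.INTER_CUBIC);cv2.imwrite("pics/c3.png",a)
```

```text
0.02 [[275.9, 288.0], [249.1, 284.9]]
0.03 [[275.7, 283.8], [248.8, 280.7]]
0.04 [[275.5, 279.6], [248.6, 276.5]]
0.05 [[275.3, 275.3], [248.3, 272.3]]
0.06 [[275.2, 271.0], [248.1, 268.0]]
tool rot [1.60931176e-04 6.25197599e-01 7.80466468e-01 1.69825059e-04] [ 1.60343266e-01  6.43524858e-01 -1.90957208e-01  7.35846460e-01
 -1.09704103e-05  1.51111268e+00]
[0.60763615 0.17282721 0.00367965] [0.21247697 0.25186404 0.60356693]
0.29068708461132015 24.614037573337555
```

View pics/c3.png

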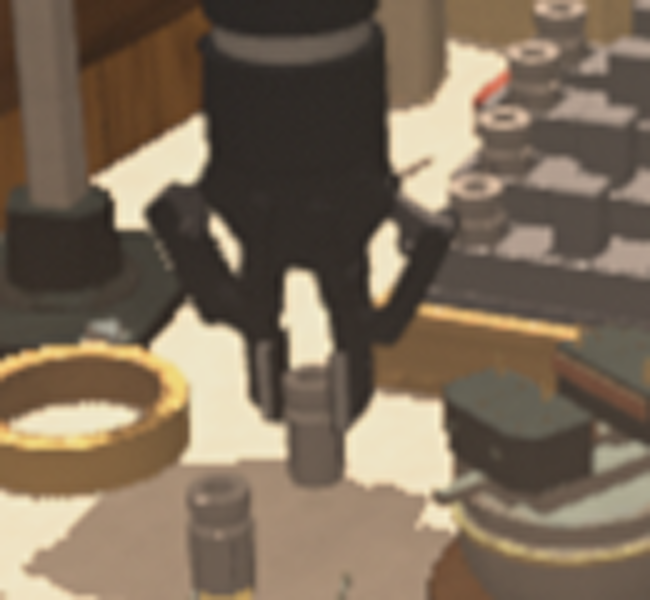

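Now it is gripped: the collet sits between the pads in the lower part of the crop, with the tips about 24 mm above the table. So the real tips stand about 20 mm above the commanded TCP, and I'll lower all grasp heights by that amount. I'll continue with this collet, guarded by force.

```bash
sed -i 's/\.024,\.55)/ZC,.55)/; s/\[\*xy,\.024\]/[*xy,ZC]/g; s/fl+\.024+\.030/fl+ZC+.030/; s/fl+\.024+\.0015/fl+ZC+.0015/; s/-fl-\.024/-fl-ZC/; s/^ZS=.22/ZS=.22\nZC=.005/' ops.py; grep -n ZC ops.py
python3 - <<'E'
from ops import *
st=json.load(open("st.json"));base=json.load(open("base.json"));print(bot.read_clock())
bot.set_gripper(.55);print(fetch((.6076,.1728),st["70"][2]+np.pi/2))
print(knocked(st,base))
z=insert(st,"70",1)
bot.wait(.1)
ims=see()
cv2.imwrite("pics/i1.png",cv2.resize(ims["scene"][130:250,300:450,::-1],None,fx=5,fy=5,interpolation=cv2.INTER_CUBIC))
E
```

```text
4:ZC=.005
46:    w1=grab(xy,phi+np.pi/2,ZC,.55);bot.set_gripper(.55)
47:    q=best([*xy,ZC],phi);lin([*xy,.06],.3);bot.move_pose([*xy,.06],q);lin([*xy,ZC],.1)
53:    lin([*xy,fl+ZC+.030],.3)
54:    hit=lin([*xy,fl+ZC+.0015],.04,until_force=6)
55:    z=bot.read_position()[2]-fl-ZC
39.2417
(0.2943637731657103, 0.2886658506790544)
[]
70 1 hit True height over floor 0.0233 f [-0.7  0.2  5.8] t 49.65
```

View pics/i1.png

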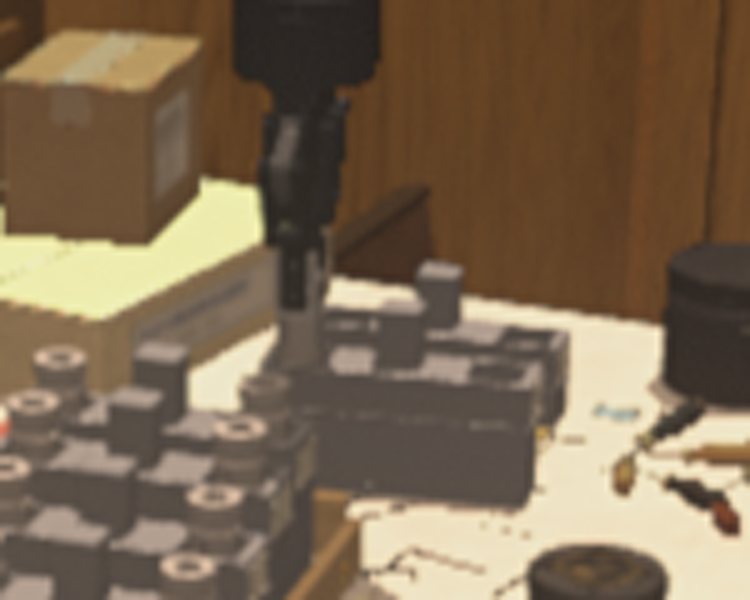

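The collet stands on the pocket's rim, with its foot at the mouth of the far pocket of the front cassette (~crop (300,360)). I'll do a small guarded search around it.

```bash
cat >> ops.py <<'E'
OFF=[(0,0),(.002,0),(-.002,0),(0,.002),(0,-.002),(.002,.002),(-.002,.002),(.002,-.002),(-.002,-.002),(.004,0),(-.004,0),(0,.004),(0,-.004)]
def hunt(st,n,s,zt,offs=OFF):
    """try offsets (cassette frame) from the rim until the collet goes in"""
    x,y,w=st[n];c=np.array([x,y])+rot2(w,[.052*s,0]);fl=H[n]-.024
    for o in offs:
        xy=c+rot2(w,o);lin([*bot.read_position()[:2],zt+.003],.1);lin([*xy,zt+.003],.05)
        hit=lin([*xy,fl+ZC+.0015],.06,until_force=6);z=bot.read_position()[2]-fl-ZC
        print(o,hit,round(z,4),np.round(bot.read_ft_force(),1),np.round(rot2(-w,bot.read_position()[:2]-c),4))
        if z<.010:return o,z
    return None,z
E
python3 - <<'E'
from ops import *
st=json.load(open("st.json"));p=bot.read_position();x,y,w=st["70"]
print(np.round(rot2(-w,p[:2]-np.array([x,y])),4),bot.read_tool_rot(),bot.read_moment())
print(hunt(st,"70",1,p[2],OFF[1:]),bot.read_clock())
E
```

```text
[ 0.0534 -0.0012] [ 0.00171636 -0.10985591  0.99394526 -0.00124335] [0.12465511 0.15958019 0.02953645]
(0.002, 0) True 0.0235 [-0.3  0.1  4.6] [ 0.0026 -0.0004]
(-0.002, 0) True 0.0235 [-0.2 -0.5  5.4] [-0.0015 -0.0005]
(0, 0.002) True 0.0236 [-0.2 -0.   5.4] [0.0006 0.0016]
(0, -0.002) True 0.0219 [-0.1 -0.5 -0.2] [ 0.0002 -0.0023]
(0.002, 0.002) True 0.0236 [-0.9 -0.4  4.6] [0.0026 0.0016]
(-0.002, 0.002) True 0.0236 [-1.1 -0.3  4. ] [-0.0015  0.0015]
(0.002, -0.002) True 0.0219 [ 0.5 -1.5 -0.5] [ 0.0022 -0.0023]
(-0.002, -0.002) True 0.0215 [-0.6 -0.1 -1.2] [-0.0022 -0.0019]
(0.004, 0) True 0.0235 [-0.8  1.1  4.2] [ 0.0046 -0.0004]
(-0.004, 0) True 0.0233 [-1.5  1.3  6.5] [-0.0033 -0.0007]
(0, 0.004) True 0.0236 [-1.2 -0.7  4.8] [0.0006 0.0037]
(0, -0.004) True -0.0002 [ 0.3 -1.   3.4] [-0.0005 -0.0045]
((0, -0.004), np.float64(-0.0001526060165158048)) 59.0
```

It's in: floor contact at -0.2 mm, with an offset of about -4 mm in the cassette's y. Release, then check by vision where the 70 really is.

Run:
```python
from ops import *
st=json.load(open("st.json"));base=json.load(open("base.json"))
bot.set_gripper(.45);p=bot.read_position();print(np.round(p,4));lin([*p[:2],ZS],.3)
xy=(.5882,.2731)
hop(xy,st["70"][2])
ims=see()
for n in st:
    v=visfit(ims,n,base[n]);print(n,np.round(v-np.array(base[n]),4),np.round(v,4))
th=[place(cass(H[n]),*st[n]) for n in st]
overlay(ims,th,"k_t","top",(395,205,485,295),6)
```

```text
[ 0.5792 -0.279   0.0501]
50 [ 0.0001 -0.0003 -0.0178] [ 0.5537 -0.4077  0.1241]
70 [-0.      0.      0.0233] [ 0.5287 -0.2856  0.2474]
```

View pics/k_t.png

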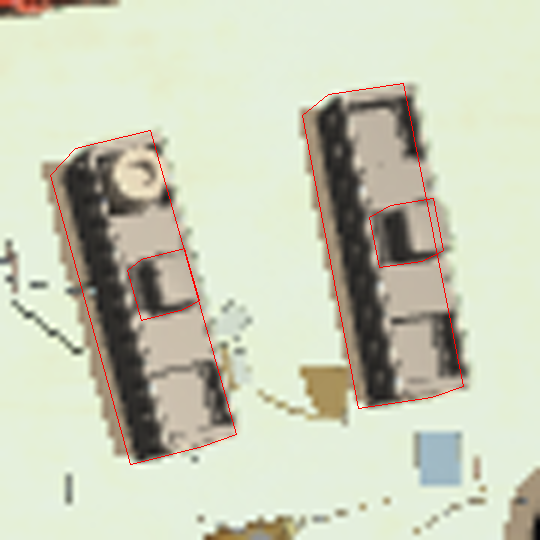

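The view shows one collet in the 70's far pocket (crop ~(137,172)). Both outlines sit slightly left of the real cassettes because of the shadow strip, so the real lateral offset is a few mm towards -y. I'll carry that offset into the next insertions and start the hunt there.

```bash
cat >> ops.py <<'E'
def put(st,n,s,offs):
    """carry the held collet to the pocket, try offsets in turn, release when down"""
    x,y,w=st[n];c=np.array([x,y])+rot2(w,[.052*s,0]);fl=H[n]-.024
    xy=c+rot2(w,offs[0]);bot.move_pose([*xy,ZS],best([*xy,ZS],w+np.pi/2));zt=fl+ZC+.024
    lin([*xy,zt+.006],.3);o,z=hunt(st,n,s,zt,offs)
    if o is not None:
        bot.set_gripper(.45);p=bot.read_position();lin([*p[:2],ZS],.3)
    print(n,s,"in" if o else "NOT in",o,bot.read_clock());return o
def ring(dx=(0,),dy=(0,)):return [(a,b) for b in dy for a in dx]
E
python3 - <<'E'
from ops import *
st=json.load(open("st.json"));base=json.load(open("base.json"))
c=ray("top",(137/6+395-.5,172/6+205-.5),.094);print("collet by camera",np.round(c,4),"gripper .5792 -.279")
print(fetch((.5882,.2731),st["70"][2]+np.pi/2));print(knocked(st,base))
print(put(st,"70",-1,ring((0,.002,-.002),(-.004,-.006,-.002))))
E
```

```text
collet by camera [ 0.5802 -0.2766  0.094 ] gripper .5792 -.279
(0.2871446169557365, 0.2897186492382158)
[]
(0, -0.004) True 0.019 [-1.   1.5  6.7] [ 0.0011 -0.0057]
(0.002, -0.004) True 0.0191 [0.4 0.8 4.8] [ 0.0029 -0.0051]
(-0.002, -0.004) True 0.0192 [-0.3  0.8  5. ] [-0.0013 -0.005 ]
(0, -0.006) True 0.0227 [0.1 1.1 7. ] [ 0.0007 -0.007 ]
(0.002, -0.006) True 0.0226 [-0.2  0.5  5.7] [ 0.0027 -0.007 ]
(-0.002, -0.006) True 0.0227 [-0.8 -0.6  5.4] [-0.0013 -0.0071]
(0, -0.002) True 0.0009 [-0.4 -0.1  4.9] [-0.0003 -0.0017]
70 -1 in (0, -0.002) 77.7667
(0, -0.002)
```

```bash
cat >> ops.py <<'E'
def fetch1(xy,phi):
    w=None;hop(xy,phi);bot.set_gripper(.55);lin([*xy,.05],.4);lin([*xy,ZC],.12,until_force=8)
    bot.set_gripper(0.,40);w=bot.read_gripper_width();lin([*xy,ZS],.4);return w
E
python3 - <<'E'
from ops import *
st=json.load(open("st.json"));base=json.load(open("base.json"));w=st["50"][2]
offs=[(0,-.0035),(0,-.0015),(0,-.0055),(.002,-.0035),(-.002,-.0035),(.002,-.0015),(-.002,-.0015),(.002,-.0055),(-.002,-.0055),(0,.001)]
for xy,s in(((.5197,.3481),1),((.4606,.3687),-1)):
    g=fetch1(xy,w+np.pi/2);print(g,bot.read_clock())
    if g<.2 or knocked(st,base):break
    o=put(st,"50",s,offs)
    if o is None:break
    offs=[o]+[q for q in offs if q!=o]
E
```

```text
0.28499810891843774 82.4417
(0, -0.0035) True 0.0204 [ 0.3 -1.1  4. ] [ 0.0008 -0.0046]
(0, -0.0015) True 0.0234 [-1.7  0.4  6.6] [ 0.0007 -0.002 ]
(0, -0.0055) True 0.0002 [-0.2  0.1  4.6] [-0.0005 -0.0052]
50 1 in (0, -0.0055) 89.4333
0.2860175785089907 94.5583
(0, -0.0055) True 0.0011 [ 0.3 -2.2  1.3] [-0.0004 -0.006 ]
50 -1 in (0, -0.0055) 100.125
```

```bash
cat >> ops.py <<'E'
RC=np.array([.5675,-.047]);RY=.10
def rk(x,y,c=None,yaw=None):return (RC if c is None else c)+rot2(RY if yaw is None else yaw,[x,y])
def inrk(p):return rot2(-RY,np.array(p[:2])-RC)
def tabgrab(xy,phi,zu,h,force=30,z=.24):
    """grip the lifting tab of a cassette whose underside is at zu"""
    zt=zu+h-.012;hop(xy,phi,z);bot.set_gripper(.47);lin([*xy,zt+.035],.4)
    hit=lin([*xy,zt],.12,until_force=8)
    if hit:print("touch early",round(bot.read_position()[2]-zt,4))
    bot.set_gripper(0.,force);return bot.read_gripper_width()
def slide(dx,dy,f=10,speed=.08):
    p=np.array(bot.read_position());q=p[:2]+rot2(RY,[dx,dy])
    hit=lin([*q,p[2]],speed,until_force=f);return hit,inrk(bot.read_position())
def probe_x():
    a=slide(.008,0,6,.03);b=slide(-.012,0,6,.03);m=(a[1][0]+b[1][0])/2
    slide(m-b[1][0],0,30,.05);return a,b,m
def free(z=.24):
    bot.set_gripper(.47);p=bot.read_position();lin([*p[:2],z],.4)
E
python3 - <<'E'
from ops import *
out={}
for n,h,xy,d in(("40",.04,(.563,.006),.075),("80",.08,(.5723,-.068),-.075)):
    w=tabgrab(xy,RY,.008,h);print(n,"w",w,bot.read_clock(),np.round(bot.read_ft_force(),1))
    if w<.2:break
    r=slide(0,d);print("slide",r);slide(0,-np.sign(d)*.001,30)
    print("probe",probe_x(),"z",bot.read_position()[2]);free()
bot.move_pose([.42,-.3,.25],best([.42,-.3,.25],.12));print(bot.read_clock())
ims=see();o=cv2.resize(ims["top"][200:300,270:490,::-1],None,fx=3.6,fy=3.6,interpolation=cv2.INTER_CUBIC);cv2.imwrite("pics/r1.png",o)
E
```

```text
40 w 0.2728950911664541 103.8583 [0.1 0.9 5.6]
slide (True, array([0.00259392, 0.10265814]))
probe ((True, array([0.00434958, 0.10232733])), (True, array([0.0007919 , 0.10237744])), np.float64(0.002570739103828637)) z 0.03822647430917891
80 w 0.2751329947637961 108.4333 [0.5 0.4 6.3]
slide (True, array([ 0.00460281, -0.0714166 ]))
probe ((True, array([ 0.00881849, -0.07072286])), (True, array([ 0.00270826, -0.07046107])), np.float64(0.0057633766404472896)) z 0.07853418296195219
111.9917
```

View pics/r1.png

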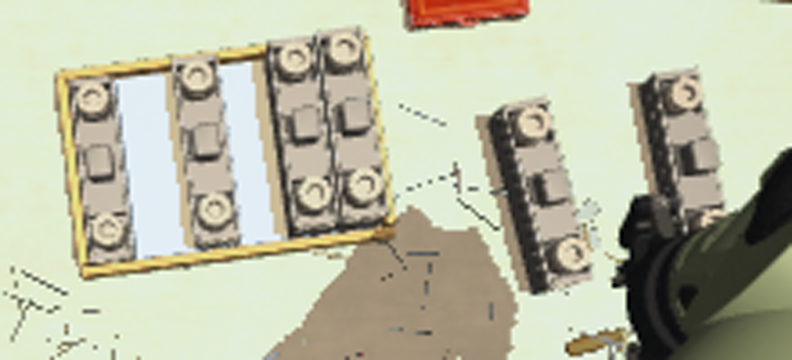

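The top view shows 40 at the left wall (rings at crop (93,100), (108,230)), 60 in the middle (rings (196,75), (213,210)), 80 and 90 at the right wall, and all four loose collets seated in the 50 and 70. Next I'll place the row by these ring centres.

Run:
```python
from ops import *
b=np.array([.001,-(-.0024)])
for n,z,a,c in(("40",.072,(93,100),(108,230)),("60",.092,(196,75),(213,210)),("80",.112,(293,60),(313,193)),("90",.122,(343,50),(367,187)),("70",.094,(531,123),(572,254))):
    P=[ray("top",(p[0]/3.6+270-.5,p[1]/3.6+200-.5),z)[:2]-b for p in(a,c)]
    m=np.mean(P,0);d=P[0]-P[1];print(n,np.round(m,4),"yaw",round(np.arctan2(d[1],d[0]),3),"len",round(np.hypot(*d),4),"rk",np.round(inrk(m),4))
```

```text
40 [0.5558 0.0512] yaw 0.104 len 0.1026 rk [-0.0018  0.0989]
60 [ 0.5685 -0.0295] yaw 0.104 len 0.1053 rk [0.0027 0.0173]
80 [ 0.5758 -0.1037] yaw 0.118 len 0.1024 rk [ 0.0026 -0.0572]
90 [ 0.5793 -0.1419] yaw 0.136 len 0.1051 rk [ 0.0022 -0.0956]
70 [ 0.5276 -0.2908] yaw 0.249 len 0.1036 rk [-0.064  -0.2386]
```

```bash
cat >> ops.py <<'E'
def target(y):
    """world xy on the rack's centre line at row coordinate y"""
    return rk(.0026+(.1024-y)*.0184,y)
RYAW=.118
def lower(y,h,dx=0):
    """lower the held cassette into the rack at y; returns underside height over the rack floor"""
    for d in (0,.0015,-.0015,.003,-.003):
        xy=target(y)+rot2(RYAW,[d,0]);zt=.008+h-.012
        lin([*xy,max(bot.read_position()[2] if d==0 else 0,zt+.03)],.15)if d else None
        lin([*xy,zt+.028],.3,rotation=best([*xy,zt+.03],RYAW))
        hit=lin([*xy,zt+.0005],.07,until_force=8);z=bot.read_position()[2]-zt
        print("lower",d,hit,round(z,4),np.round(bot.read_ft_force(),1),bot.read_clock())
        if z<.005:return z
    return z
E
python3 - <<'E'
from ops import *
st=json.load(open("st.json"));x,y,w=st["50"]
t=ray("top",(700/3.6+270-.5,155/3.6+200-.5),.084)[:2]-[.001,.0024];xy=np.array([x,y])+rot2(w,[-.0005,-.0055]);print("50 tab by camera",np.round(t,4),"expected",np.round(xy,4))
if np.hypot(*(t-xy))>.008: raise SystemExit
g=tabgrab(xy,w,0,.05,70);print("w",g)
p=bot.read_position();lin([*p[:2],.09],.15);print("load",np.round(bot.read_ft_force(),1),bot.read_gripper_width());lin([*p[:2],.25],.4)
q=target(.058);bot.move_pose([*q,.25],best([*q,.25],RYAW))
z=lower(.058,.05)
print(z,bot.read_clock())
E
```

```text
50 tab by camera [ 0.5522 -0.4072] expected [ 0.5538 -0.4105]
w 0.262816313006903
load [ 0.7 -0.7 -4.4] 0.26308837788412565
lower 0 True 0.0017 [0.4 0.2 3.8] 118.1
0.0016923531109802256 118.1
```

Run:
```python
from ops import *
free(.24)
w=tabgrab((.5695,-.0295),RYAW,.008,.06,50);print("60 w",w,bot.read_clock())
r=slide(0,.035,12,.06);print("slide",r,"from",inrk((.5695,-.0295)),np.round(bot.read_ft_force(),1));slide(0,-.0005,30);free(.24)
st=json.load(open("st.json"))
bot.move_pose([.5,-.29,.25],best([.5,-.29,.25],.23))
ims=see();print(bot.read_clock())
o=cv2.resize(ims["top"][200:300,270:490,::-1],None,fx=3.6,fy=3.6,interpolation=cv2.INTER_CUBIC);cv2.imwrite("pics/r2.png",o)
```

```text
60 w 0.26787038378079175 120.8
slide (True, array([0.00551336, 0.03161892])) from [0.00373709 0.01721291] [-0.1 -1.6  3.6]
123.55
```

View pics/r2.png

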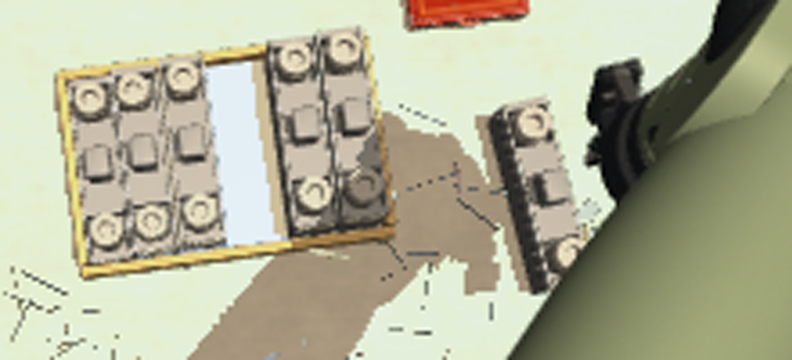

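Closed up: 40, 50 and 60 stand at the left wall, the gap between 60 (rings at crop (184,80), (200,212)) and 80 is free, and the 70 hasn't moved. Next: file the 70.

Run:
```python
from ops import *
g=tabgrab((.529,-.290),.235,0,.07,70);print("w",g)
p=bot.read_position();lin([*p[:2],.11],.15);print("load",np.round(bot.read_ft_force(),1),bot.read_gripper_width());lin([*p[:2],.25],.4)
q=target(-.015);bot.move_pose([*q,.25],best([*q,.25],RYAW))
z=lower(-.015,.07);print(z,bot.read_clock())
if z<.005:
    free(.25)
    bot.move_pose([.42,-.3,.25],best([.42,-.3,.25],.12))
ims=see();print(bot.read_clock())
o=cv2.resize(ims["top"][200:300,270:490,::-1],None,fx=3.6,fy=3.6,interpolation=cv2.INTER_CUBIC);cv2.imwrite("pics/r3.png",o)
```

```text
w 0.2614036744298534
load [ 0.1 -1.  -5.1] 0.26333393103468816
lower 0 True 0.0018 [-0.1 -1.   5.4] 128.275
0.0017685325766255422 128.275
130.3917
```

View pics/r3.png

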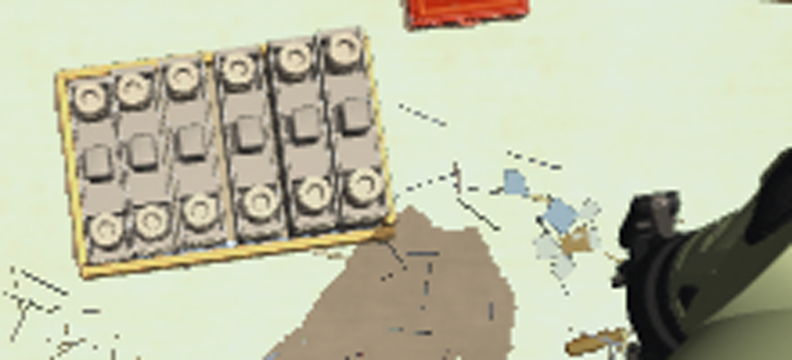

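All six are in order in the rack, with small gaps round the 70 and right of it. I'll push the 90 left to close the row.

Run:
```python
from ops import *
w=tabgrab((.581,-.142),RYAW,.008,.09,80);print("90 w",w,"at",inrk((.581,-.142)))
for f in(15,18):print("slide",slide(0,.035,f,.05),np.round(bot.read_ft_force(),1))
slide(0,-.0004,40);free(.25)
bot.move_pose([.42,-.3,.25],best([.42,-.3,.25],.12))
ims=see();print(bot.read_clock())
o=cv2.resize(ims["top"][205:290,280:385,::-1],None,fx=7,fy=7,interpolation=cv2.INTER_CUBIC);cv2.imwrite("pics/r4.png",o)
```

```text
90 w 0.2574070723083517 at [ 0.00394838 -0.09587315]
slide (True, array([ 0.00565478, -0.07919879])) [ 0.8 -3.2 -0.7]
slide (True, array([ 0.00551936, -0.07908287])) [ 0.7 -3.2 -0.7]
135.675
```

View pics/r4.png

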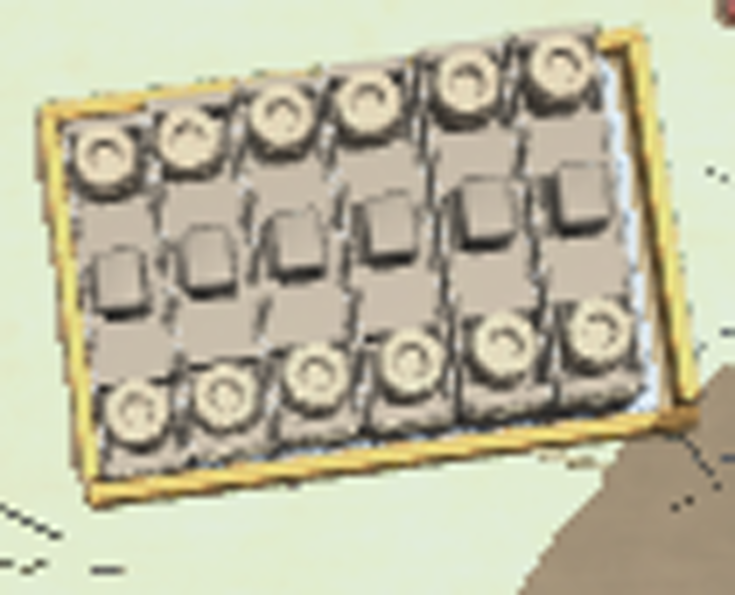

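Run:
```python
from ops import *
pr=None
for n,a,c in((40,(108,155),(136,410)),(50,(190,140),(225,397)),(60,(281,120),(316,375)),(70,(367,104),(408,362)),(80,(465,86),(504,345)),(90,(561,68),(599,332))):
    P=[ray("top",(p[0]/7+280-.5,p[1]/7+205-.5),.008+n/1000+.024)[:2] for p in(a,c)];m=np.mean(P,0);d=P[0]-P[1]
    v=rot2(-.118,m-RC);print(n,"yaw",round(np.arctan2(d[1],d[0]),3),"rk",np.round(v,4),"step",None if pr is None else round(pr-v[1],4));pr=v[1]
for p in((43,107),(95,505)):print("left wall outer",np.round(rot2(-.118,ray("top",(p[0]/7+280-.5,p[1]/7+205-.5),.042)[:2]-RC),4))
for p in((642,32),(694,410)):print("right",np.round(rot2(-.118,ray("top",(p[0]/7+280-.5,p[1]/7+205-.5),.042)[:2]-RC),4))
```

```text
40 yaw 0.098 rk [0.0028 0.1023] step None
50 yaw 0.12 rk [0.002  0.0677] step 0.0346
60 yaw 0.116 rk [0.0037 0.0311] step 0.0366
70 yaw 0.132 rk [ 0.003  -0.0038] step 0.0349
80 yaw 0.12 rk [ 0.0029 -0.0415] step 0.0376
90 yaw 0.108 rk [ 0.0021 -0.0778] step 0.0364
left wall outer [0.0843 0.1265]
left wall outer [-0.0812  0.126 ]
right [ 0.0815 -0.1219]
right [-0.0761 -0.1187]
```

The ring spacing adds up to 180 mm (5 × 36), and the 40 touches the left wall. Collets were released within about 1 mm of their pocket floors. Handing in.

```bash
python3 -c "
from cell import bot
print(bot.close_job(),bot.read_clock())"
```

```text
the job is handed in; nothing more can be done
the job is handed in; nothing more can be done
```

I handed the job in after about 136 s of robot time (no verdict was returned): by the last top view both cassettes are filed in height order, the row is closed against the left wall, and all four collets are in the pockets of the 50 and 70.

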